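# Close a storage jar to snug in its block

### The arm

A 7-joint arm with a two-finger parallel gripper is mounted at the origin on a cart in front of the work surface, level with it; the furniture and walls round the work are solid. World frame = base frame: x ahead of the robot, y to its left, z up, the work surface at z = 0. Lengths are in m, angles in rad, forces in N, time in s.
With the tool pointing down it reaches from about 0.35 to 0.9 m from the base axis. Payload 7.2 kg.
Tool frame: the origin (TCP) lies on the centre line of the jaws, within the pads' length; the fingertips stand 17 mm ahead of it and the grasp point (between the pads) lies 2 mm behind it; z points along the fingers, y is the line along which they close (so a half turn about z gives the same grasp; the last joint's range is limited). The gripper opens to 85 mm and grips with 20 to 120 N. Pads are 22 mm wide; open, the fingers measure 114 mm over their backs; the gripper's body (76 mm by 85 mm) begins 54 mm behind the grasp point. The pads swing forward as they close: fully open they stand 13 mm farther back than shut.
Start: joints at [-1.219, 0.411, -0.013, 1.596, 0.006, 1.134, -0.082], TCP at [0.255, 0.571, 0.226] pointing down, gripper open.
Joint ranges: [-2.95, 2.95], [-0.29, 1.99], [-1.47, 1.44], [0.14, 2.54], [-1.03, 4.17], [0.13, 1.85], [-2.86, 2.86]. Speed limits (rad/s): [2.39, 2.39, 3.01, 3.01, 3.14, 3.14, 3.14].

### API

Orientations are given as a unit quaternion [w, x, y, z].
In Python, from station import arm, imaging gives the robot as it stands.
- The arm moves only by the shell command python3 -m creep 'ROWS' [OPENING] [FORCE]. ROWS is JSON, a list of rows, each a list of 6 numbers: the shift along the tool's x, y, z normalised to -1 to 1, where 1 is 20 mm, then the turn, a rotation vector about the tool's x, y, z normalised to -1 to 1, where 1 is 8 degrees. A call has 1 to 12 rows; each row shifts and turns the commanded pose from where the row before left it, along the tool's axes as they then stand; what a row does not reach is not made up. A row lasts 1/10 s, in which the tool goes at most 50 mm and 8.59 degrees, less where a joint would pass 70% of its speed; a pose out of reach is approached as far as the arm can. A call with a number of a shift or a turn outside -1 to 1 is refused whole. A call with a gripper value outside its range is refused whole. OPENING is the opening, from 0 (shut) to 1 (fully open), set as the call begins (- or left out, the last holds). The fingers move at their own pace and stop on an object; FORCE is the grip in N (left out, the last holds). Time passes only in rows, so rows that do not move let the fingers close. It gives the time, the measured TCP pose, the force, the opening and the grip force at its end, in the units of the state.
- arm.get_obs(): the state, without advancing time (a new reading comes with each control period).
- imaging.snapshot(name): name is "side" or "top"; returns a dict with "pixels" (400x640x3 uint8, red, green, blue), "intrinsics" (3x3 intrinsics, pixels), "eye" and "attitude" of the camera in the world. Camera axes: x right, y up, looking along -z (the intrinsics and any distortion apply to the point x, -y, -z); pixel columns grow to the right and rows downward; lengths in m; the calibration is good to about 2 mm. A picture is of the moment at which its call begins. There is no depth.
- arm.close_job(): hands the job in; it is judged then, once.
Trained networks look in a picture, given as the dict that the camera call returned (one of the last four; its "shot" number tells which), for a name from the list of things; names that differ only in an ending like _2 or _b are one class to them, and where a whole thing is asked for, a point or a joint stands for the part that bears it (a point fixed in the world has none). Each returns a list of dicts, best first, with "score" (0 to 1); they miss things now and then, are a little off and sometimes report something else, mostly with a low value. They report only what shows in the picture. A call takes as long as a camera call.
- imaging.search_frame(target, picture): "at" ([x, y, z] in m, in world coordinates, good to about 4 mm: the middle of the surface that is visible of it).
- imaging.regions_of(target, picture): "mask" (400x640 bool, what is visible of it).
The state is a dict: "time_s": time; "joint_pos": joint angles; "qd": joint speeds; "effort": joint torques, N m; "tool_pos": TCP position; "tool_rot": TCP orientation; "wrist_force": force on the tool from outside, world axes, zero at the start; "ft_torque": the same for the moment, N m; "finger_gap": finger opening in m; "grasp_force": force on a finger pad.
Only numpy, scipy, OpenCV 4.12 (cv2) and the standard library are available. Lean on these libraries where they do the work, as an engineer would, in place of code of your own. Each camera call takes 0.05 s, during which the arm holds its last target. There are 200 camera calls.

### The job

Pick up the square white jar by its loose black lid and set it fully down into the square pocket of the wooden block, which keeps it from turning. Then screw the lid clockwise until it is snug on its seal, about 0.55 newton metres at the lid, and stop there: overtightening it, beyond 0.6, crushes the seal. Leave the jar standing in the block with its lid tight, and do not disturb the things around it.

Things in the scene. Friction and masses are not known exactly. Their poses are not given: they have to be found in the camera images.
- jar: square white ceramic jar, 68x68 mm, shoulder 60 mm above its foot, then a round neck under the lid; 0.4 to 0.6 kg with its lid. Origin at the centre of its underside, z up, x and y square to its sides. It stands loose on the worktop. Its four sides are alike, so it fits the block in four ways.
- lid: black octagonal screw lid on the jar, 64 mm across its flats, 26 mm tall, concentric with the jar. Origin at the centre of its lower rim, z up, x square to a flat; at the start the rim is 69.5 mm above the jar's underside, and the lid cannot come off. The jar may be lifted by it. Clockwise from above (negative about z) tightens it; the thread is fine, it sinks less than 1 mm. It never unwinds by itself.
- lid_top (a point): centre of the lid's upper face. Its rubber grip band is springy (0.33 rad per N m). It takes 0.35 N m to turn until it meets the unseen seal after 0.7 to 2.2 rad (differs from jar to jar); then the torque climbs by 0.5 N m per rad of the band: closed at 0.46 N m (5 N on the seal), crushed from 0.64 N m (14 N); aim for 0.55. Take several grasps if need be.
- block: wooden closing block, 115x115x36 mm, fixed to the worktop; origin at the centre of its underside, z up, x and y square to its sides and to the pocket in its upper face. Mind the tall bench can opener near the robot's base: post at x 0.26, y -0.02, top 0.45 high, its crank reaching back to x 0.09, y -0.09.
- pocket (a point): centre of the pocket's floor, 10 mm above the block's underside. The pocket is square, 71x71 mm, 26 mm deep, chamfered at the mouth; a jar fully down stands on this floor. A seated jar can turn about 0.04 rad before its sides bear on the walls.
- pepper: a spice jar with a black cap, 41x41x105 mm; a bystander to be left where it is; origin at the centre of its underside
- sauce: a brown sauce bottle with a black cap, 50x50x156 mm; a bystander to be left where it is; origin at the centre of its underside
- tin_tall: a tall tin, 75x75x110 mm; a bystander to be left where it is; origin at the centre of its underside
- tin_low: a low tin, 75x75x58 mm; a bystander to be left where it is; origin at the centre of its underside
- scissors: scissors lying flat, 87x199x9 mm; a bystander to be left where it is; origin at the centre of its underside
- sardines: a flat oblong tin, 63x105x26 mm; a bystander to be left where it is; origin at the centre of its underside
- tape_a: a roll of packing tape lying flat, 93x91x48 mm; a bystander to be left where it is; origin at the centre of its underside

How it is judged:
By the outcome, as a careful person would: the job done as asked, in the order asked, and still so for the second after the job is handed in, with the robot touching nothing.
It also fails if it takes over 72 s, if anything falls off the work surface, if the arm or the gripper's body presses on something with over 40 N, if the wrist force passes 120 N, or if a joint passes its speed limit or range.

## Working session

There is one attempt and no reset: what is moved stays moved. The work goes in short steps, Python scripts to look and compute and a shell command to move; the robot and the scene stay as the last step left them, time stands still between calls to the robot, and variables do not carry over. Pictures are saved under pics/ and viewed, at most 10 in all, crops included, and the job is handed in when it is done.

```bash
mkdir -p pics; ls
python3 - <<'E'
from station import arm, imaging
import cv2,numpy as np
np.set_printoptions(precision=4,suppress=True)
o=arm.get_obs();print(o)
for n in("top","side"):
    s=imaging.snapshot(n);cv2.imwrite(f"pics/{n}0.png",s["pixels"][:,:,::-1]);print(n,s["intrinsics"],s["eye"],s["attitude"],s.keys())
    for t in("jar","lid","lid_top","block","pocket","pepper","sauce","tin_tall","tin_low","scissors","sardines","tape_a"):
        r=imaging.search_frame(t,s);print(t,[(np.round(d["at"],3).tolist(),round(d["score"],2)) for d in r[:2]])
E
```

```text
pics
{'time_s': 0.0, 'joint_pos': array([-1.2192,  0.4119, -0.0127,  1.597 ,  0.0056,  1.1343, -0.0822]), 'qd': array([0.0001, 0.0011, 0.0001, 0.001 , 0.    , 0.0001, 0.0012]), 'effort': array([ -0.0007, -60.0633,   0.6822, -29.9394,   0.014 ,   0.0109,
        -0.    ]), 'tool_pos': array([0.2546, 0.5703, 0.2249]), 'tool_rot': array([-0.0001,  0.2083,  0.9781, -0.0008]), 'wrist_force': array([ 0.076 , -0.7025, -0.724 ]), 'ft_torque': array([ 0.0369, -0.0474, -0.0338]), 'grasp_force': 0.0, 'finger_gap': 0.08516023256578675}
top [[366.8084   0.     325.0313]
 [  0.     366.8084 195.0266]
 [  0.       0.       1.    ]] [0.3455 0.0195 1.1976] [-0.7047 -0.0602  0.0468  0.7054] dict_keys(['pixels', 'intrinsics', 'eye', 'attitude', 'shot'])
jar [([0.377, 0.319, 0.097], 0.91)]
lid [([0.375, 0.325, 0.096], 0.9)]
lid_top []
block [([0.517, 0.416, 0.036], 0.97)]
pocket [([0.516, 0.421, 0.035], 0.82)]
pepper [([0.526, 0.245, 0.106], 0.5), ([0.602, 0.027, 0.055], 0.45)]
sauce [([0.658, 0.115, 0.099], 0.62)]
tin_tall [([0.61, 0.225, 0.103], 0.92)]
tin_low [([0.603, 0.027, 0.058], 0.78)]
scissors [([0.604, -0.385, 0.008], 0.66)]
sardines [([0.439, -0.122, 0.026], 0.65)]
tape_a [([0.391, 0.477, 0.043], 0.87)]
side [[489.938    0.     318.2365]
 [  0.     489.938  201.8678]
 [  0.       0.       1.    ]] [0.0215 1.647  0.9076] [-0.118  -0.0885  0.5216  0.8404] dict_keys(['pixels', 'intrinsics', 'eye', 'attitude', 'shot'])
jar [([0.373, 0.356, 0.059], 0.7)]
lid [([0.377, 0.347, 0.098], 0.65)]
lid_top [([0.375, 0.354, 0.095], 0.75), ([0.597, 0.053, 0.046], 0.51)]
block [([0.52, 0.429, 0.03], 0.72)]
pocket [([0.517, 0.428, 0.027], 0.81)]
pepper [([0.528, 0.268, 0.065], 0.7)]
sauce [([0.669, 0.13, 0.1], 0.72)]
tin_tall []
tin_low [([0.598, 0.054, 0.051], 0.94), ([0.377, 0.355, 0.093], 0.26)]
scissors []
sardines [([0.384, 0.492, 0.034], 0.32)]
tape_a [([0.383, 0.489, 0.032], 0.62), ([0.6, 0.053, 0.049], 0.61)]
```

View pictures.

View pics/top0.png

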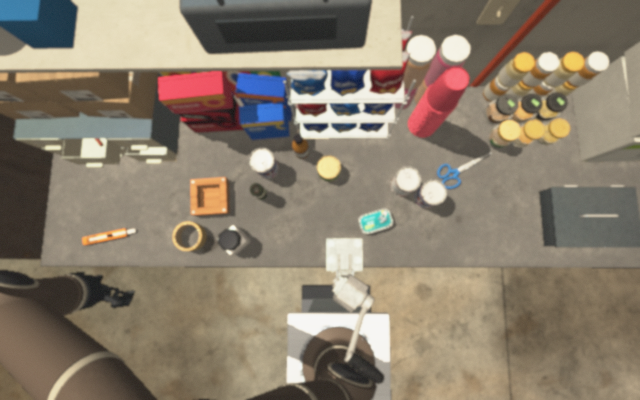

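View pics/side0.png

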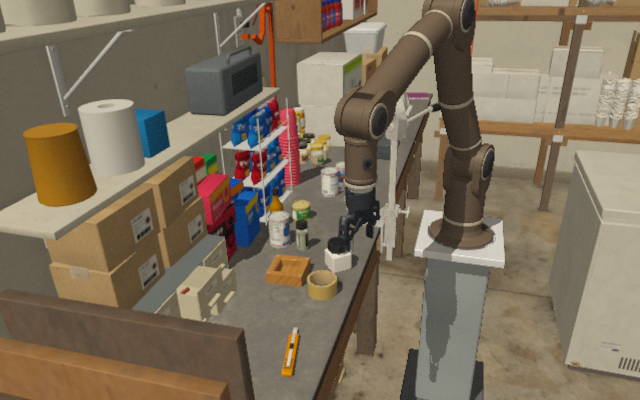

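```bash
cat > h.py <<'E'
import numpy as np,cv2
from scipy.spatial.transform import Rotation as R
from scipy.optimize import minimize
np.set_printoptions(precision=4,suppress=True)
def proj(s,P):
    w,x,y,z=s["attitude"]; p=R.from_quat([x,y,z,w]).inv().apply(np.atleast_2d(P)-s["eye"])
    q=np.c_[p[:,0],-p[:,1],-p[:,2]]@np.array(s["intrinsics"]).T
    return q[:,:2]/q[:,2:]
def prism(x,y,yaw,r,n,z0,z1,ph):
    a=yaw+ph+2*np.pi*np.arange(n)/n; c=np.c_[x+r*np.cos(a),y+r*np.sin(a)]
    return np.r_[np.c_[c,np.full(n,z0)],np.c_[c,np.full(n,z1)]]
def box(x,y,yaw,w,z0,z1): return prism(x,y,yaw,w/2**.5,4,z0,z1,np.pi/4)
def lid(x,y,yaw,z0): return prism(x,y,yaw,.032/np.cos(np.pi/8),8,z0,z0+.026,np.pi/8)
def sil(s,parts,k=8):
    im=np.zeros((400*k//4,640*k//4),np.uint8)
    im=np.zeros((400,640),np.uint8)
    for P in parts:
        h=cv2.convexHull(proj(s,P).astype(np.float32)); cv2.fillConvexPoly(im,np.round(h*16).astype(np.int32),255,cv2.LINE_AA,4)
    return im/255.
def crop(s,c,w,k,parts=()):
    u,v=c; im=s["pixels"][v-w:v+w,u-w:u+w,::-1]; im=cv2.resize(im,None,fx=k,fy=k,interpolation=cv2.INTER_CUBIC)
    for P in parts:
        q=((proj(s,P)-[u-w,v-w]+.5)*k).astype(np.int32); n=len(q)//2
        for f in(q[:n],q[n:]): cv2.polylines(im,[f],True,(0,255,0),1)
    return im
E
python3 - <<'E'
from h import *
from station import imaging
T=imaging.snapshot("top");S=imaging.snapshot("side")
M={}
for n,s in(("T",T),("S",S)):
    for t in("jar","lid","block"):
        r=imaging.regions_of(t,s); M[n,t]=r[0]["mask"] if r else None
        if r: v,u=np.nonzero(r[0]["mask"]);print(n,t,r[0]["score"],len(u),u.mean(),v.mean())
def fit(t,f,x0,views="TS"):
    def c(p): return sum(np.abs(sil(s,f(*p))-M[n,t]).sum() for n,s in(("T",T),("S",S)) if n in views and M[n,t] is not None)
    best=None
    for y in np.arange(0,np.pi/2,.13):
        r=minimize(c,[*x0,y],method="Nelder-Mead",options=dict(initial_simplex=np.array([[*x0,y]]*4)+np.r_[np.zeros((1,3)),np.diag([.008,.008,.1])]))
        if best is None or r.fun<best.fun: best=r
    print(t,views,best.x,best.fun); return best.x
for v in("TS","T","S"):
    b=fit("block",lambda x,y,a:[box(x,y,a,.115,0,.036)],[.517,.42],v)
    j=fit("jar",lambda x,y,a:[box(x,y,a,.068,0,.060),lid(x,y,0,.0695)],[.377,.33],v)
    l=fit("lid",lambda x,y,a:[lid(x,y,a,.0695)],[.377,.33],v)
    if v=="TS": B,J,L=b,j,l
pj=[box(*J,.068,0,.06),lid(*L,.0695)]; pb=[box(*B,.115,0,.036),box(*B,.071,.01,.036)]
a=np.hstack([crop(T,(222,215),36,8,p) for p in((),)]) if 0 else None
w=lambda s,c,p:crop(s,c,20,10,p)
uj=lambda s:tuple(proj(s,[[*J[:2],.06]])[0].astype(int)); ub=lambda s:tuple(proj(s,[[*B[:2],.03]])[0].astype(int))
row1=np.hstack([crop(T,uj(T),18,11),crop(T,uj(T),18,11,pj)]);row2=np.hstack([crop(S,uj(S),22,9),crop(S,uj(S),22,9,pj)])
row3=np.hstack([crop(T,ub(T),24,8,pb),crop(S,ub(S),24,8,pb)])
cv2.imwrite("pics/c1.png",np.vstack([cv2.resize(r,(780,390))[:, :] for r in(row1,)]+[cv2.resize(row2,(780,390))])[:780]) 
H=[cv2.resize(r,(400,200)) for r in(row1,row2,row3)]
big=np.vstack([np.hstack([cv2.resize(crop(T,uj(T),18,11),(260,290)),cv2.resize(crop(T,uj(T),18,11,pj),(260,290)),cv2.resize(crop(T,ub(T),24,8,pb),(260,290))]),
 np.hstack([cv2.resize(crop(S,uj(S),22,9),(260,290)),cv2.resize(crop(S,uj(S),22,9,pj),(260,290)),cv2.resize(crop(S,ub(S),26,8,pb),(260,290))])])
cv2.imwrite("pics/c1.png",big)
E
```

```text
T jar 0.82 629 232.5818759936407 240.17806041335453
T block 0.92 1357 210.29624170965366 196.89388356669124
S jar 0.66 218 335.4403669724771 244.63302752293578
S lid 0.6 260 335.9730769230769 244.9346153846154
S block 0.78 1125 287.71288888888887 269.8008888888889
block TS [0.5214 0.4158 1.6373] 258.72549019607845
jar TS [0.3779 0.3295 0.2915] 716.0666666666666
lid TS [0.3807 0.3285 0.2628] 88.79607843137255
block T [0.5206 0.4172 0.0656] 149.30980392156863
jar T [0.3795 0.3314 0.8049] 87.89019607843137
lid T [0.377 0.33  0.   ] 0.0
block S [0.5226 0.4123 0.0726] 99.08627450980393
jar S [0.4183 0.2151 0.2837] 486.82745098039214
lid S [0.3807 0.3285 0.2628] 88.79607843137255
```

View pics/c1.png

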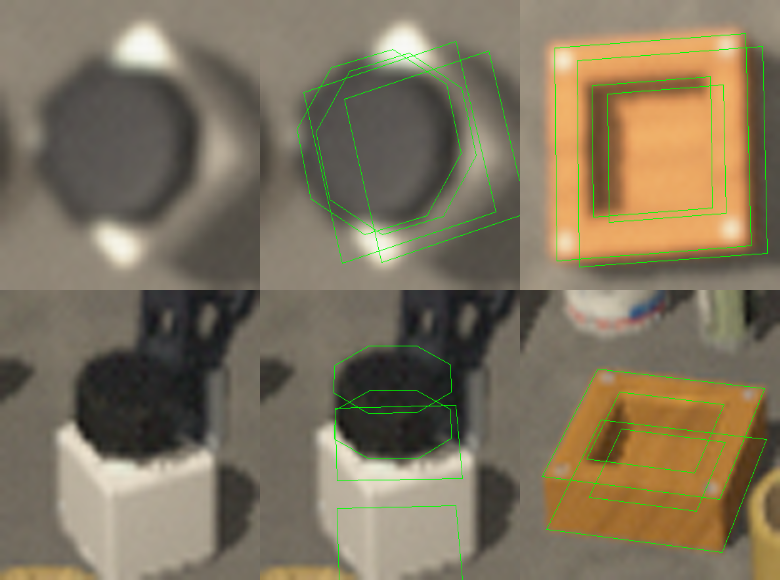

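```bash
cat > f1.py <<'E'
from h import *
from station import imaging
from scipy.ndimage import map_coordinates
T=imaging.snapshot("top");S=imaging.snapshot("side")
mj=imaging.regions_of("jar",T)[0]["mask"]
g=S["pixels"].astype(float); W=((g.min(2)>120)&(g.max(2)-g.min(2)<60)).astype(np.uint8)
u,v=proj(S,[[.379,.331,.03]])[0].astype(int); n,lab=cv2.connectedComponents(W[v-30:v+30,u-22:u+22]); 
lb=np.bincount(lab[lab>0]).argmax(); ms=np.zeros((400,640)); ms[v-30:v+30,u-22:u+22]=lab==lb; print("white px",ms.sum())
def c(p):
    x,y,a=p; L=lid(x,y,0,.0695)
    return np.abs(sil(T,[box(x,y,a,.068,0,.06),L])-mj).sum()+np.abs(np.clip(sil(S,[box(x,y,a,.068,0,.06)])-sil(S,[L]),0,1)-ms).sum()
best=min((minimize(c,[.379,.331,a],method="Nelder-Mead",options=dict(initial_simplex=np.array([[.379,.331,a]]*4)+np.r_[np.zeros((1,3)),np.diag([.008,.008,.1])])) for a in np.arange(.2,1.7,.2)),key=lambda r:r.fun)
J=best.x; print("jar",J,best.fun)
# lid edges in top view, along radii of the upper face
G=cv2.cvtColor(T["pixels"],cv2.COLOR_RGB2GRAY).astype(float)
th=np.arange(0,2*np.pi,.06); r=np.arange(.024,.044,.0003)
def prof(x,y,z):
    P=np.array([[x+q*np.cos(t),y+q*np.sin(t),z] for t in th for q in r]); uv=proj(T,P)-.5
    d=np.gradient(map_coordinates(G,[uv[:,1],uv[:,0]],order=3).reshape(len(th),len(r)),axis=1)
    return d
def cl(p):
    x,y,a=p; rr=.032/np.cos((th-a+np.pi/8)%(np.pi/4)-np.pi/8); d=prof(x,y,.0955)
    return -np.mean([np.interp(q,r,np.clip(di,-3,6)) for q,di in zip(rr,d)])
res=[minimize(cl,[J[0],J[1],a],method="Nelder-Mead",options=dict(initial_simplex=np.array([[J[0],J[1],a]]*4)+np.r_[np.zeros((1,3)),np.diag([.005,.005,.1])])) for a in np.arange(0,.78,.13)]
for q in res: print("lid",q.x,q.fun)
L=min(res,key=lambda q:q.fun).x
pj=[box(*J,.068,0,.06),lid(*L,.0695)]
k=lambda s,p:cv2.resize(crop(s,tuple(proj(s,[[*J[:2],.06]])[0].astype(int)),20,10,p),(390,390))
cv2.imwrite("pics/c2.png",np.hstack([k(T,pj),k(S,pj)]))
E
python3 f1.py
```

```text
white px 452.0
jar [0.3808 0.327  0.5027] 190.76078431372548
lid [ 0.3778  0.3268 -0.1016] -2.981223140920152
lid [ 0.3778  0.3268 -0.0981] -2.981248068403797
lid [0.3778 0.3268 0.6836] -2.981223494273246
lid [0.3778 0.3268 0.6873] -2.981247095526216
lid [0.3778 0.3268 0.6873] -2.9812478016665276
lid [0.3778 0.3268 0.6837] -2.9812233319395993
```

View pics/c2.png

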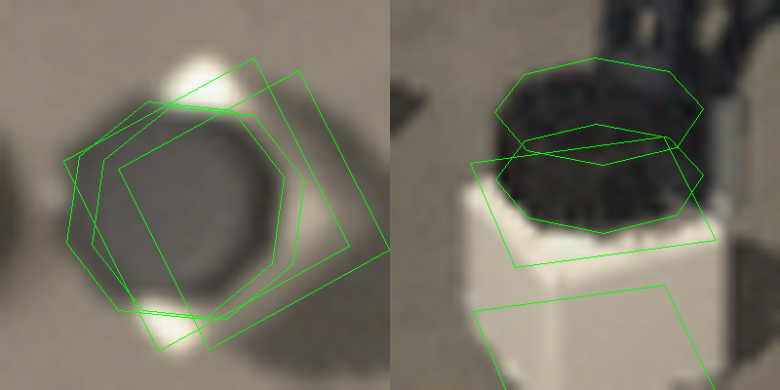

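Run:
```python
from h import *
from scipy.optimize import least_squares
from station import imaging
T=imaging.snapshot("top");S=imaging.snapshot("side")
J0=[.3808,.327,.06]
def inv(s,pts,off):
    u,v=proj(s,[J0])[0].astype(int); return np.array(pts)/9.75+[u-20,v-20]-off
for off in(0,.5):
    ct=inv(T,[(212,57),(172,352)],off); cs=inv(S,[(465,187),(556,272),(727,208)] - np.array([390,0]),off)
    def f(p,views="TS"):
        x,y,a,w=p; c=lambda i:[x+w/2**.5*np.cos(a+np.pi/4+i*np.pi/2),y+w/2**.5*np.sin(a+np.pi/4+i*np.pi/2),.06]
        e=[]
        if "T" in views: e+=[proj(T,[c(3),c(1)])-ct]
        if "S" in views: e+=[proj(S,[c(3),c(0),c(1)])-cs] if 0 else [proj(S,[c(i) for i in order])-cs]
        return np.concatenate(e).ravel()
    for order in((3,0,1),(0,1,2),(1,0,3),(2,1,0)):
        r=least_squares(f,[.378,.327,.635-.0,.068]); print(off,order,r.x,r.cost)
    print(ct,proj(T,[[.378,.327,.06]]),cs,proj(S,box(.378,.327,.635,.068,0,.06)[4:]))
```

```text
0 (3, 0, 1) [0.378  0.329  0.7401 0.065 ] 2.5156768103670983
0 (0, 1, 2) [0.3843 0.3321 0.112  0.0536] 154.5473119377865
0 (1, 0, 3) [ 0.3773  0.3326 -0.1754  0.0191] 412.2905655865954
0 (2, 1, 0) [0.3838 0.3358 1.3689 0.0385] 319.22179734794946
[[233.7436 224.8462]
 [229.641  255.1026]] [[232.6391 240.3192]] [[324.6923 249.1795]
 [334.0256 257.8974]
 [351.5641 251.3333]] [[331.9544 257.5877]
 [351.6493 253.3405]
 [343.6907 243.2386]
 [324.6026 247.2116]]
0.5 (3, 0, 1) [0.3797 0.3295 0.7395 0.0647] 3.5591557606798774
0.5 (0, 1, 2) [0.386  0.3326 0.116  0.0534] 154.0305582944098
0.5 (1, 0, 3) [ 0.3789  0.3331 -0.1889  0.019 ] 409.95277648612705
0.5 (2, 1, 0) [0.3855 0.3363 1.3758 0.0386] 315.8081156109435
[[233.2436 224.3462]
 [229.141  254.6026]] [[232.6391 240.3192]] [[324.1923 248.6795]
 [333.5256 257.3974]
 [351.0641 250.8333]] [[331.9544 257.5877]
 [351.6493 253.3405]
 [343.6907 243.2386]
 [324.6026 247.2116]]
```

```bash
python3 -m creep '[[-0.96,-0.777,0,0,0,0],[-0.96,-0.777,0,0,0,0],[-0.96,-0.777,0,0,0,0],[-0.96,-0.777,0,0,0,0],[-0.96,-0.777,0,0,0,0],[-0.96,-0.777,0,0,0,0],[-0.96,-0.777,0,0,0,0],[-0.96,-0.777,0,0,0,0],[-0.96,-0.777,0,0,0,0],[-0.96,-0.777,0,0,0,0],[-0.96,-0.777,0,0,0,0],[0,0,0,0,0,0]]' 1 60
python3 -m creep '[[0,0,0,0,0,-0.76],[0,0,0,0,0,-0.76],[0,0,0,0,0,-0.76],[0,0,0.8,0,0,0],[0,0,0.8,0,0,0],[0,0,0.8,0,0,0],[0,0,0.8,0,0,0],[0,0,0,0,0,0],[0,0,0,0,0,0]]'
python3 - <<'E'
from station import arm
import numpy as np
o=arm.get_obs();w,x,y,z=o["tool_rot"]
from scipy.spatial.transform import Rotation as R
print(o["joint_pos"].round(3),R.from_quat([x,y,z,w]).as_matrix().round(3))
E
```

```text
time_s: 3.15
tool_pos: [0.3799, 0.3253, 0.2261]
tool_rot: [0.001, 0.211, 0.978, -0.0]
wrist_force: [0.2, 0.0, 0.3]
finger_gap: 0.085
grasp_force: 0.0
time_s: 4.05
tool_pos: [0.3777, 0.329, 0.162]
tool_rot: [-0.0, 0.05, 0.999, -0.0]
wrist_force: [-0.5, -0.1, 1.2]
finger_gap: 0.0852
grasp_force: 0.0
[-0.849  0.271  0.043  1.969 -0.015  0.903  0.671] [[-0.995  0.101 -0.   ]
 [ 0.101  0.995 -0.   ]
 [ 0.    -0.    -1.   ]]
```

```bash
python3 -m creep '[[0,0,0.82,0,0,0],[0,0,0.82,0,0,0],[0,0,0.82,0,0,0],[0,0,0.82,0,0,0],[0,0,0.82,0,0,0],[0,0,0,0,0,0],[0,0,0,0,0,0]]'
python3 - <<'E'
from h import *
from station import imaging
S=imaging.snapshot("side")
u,v=proj(S,[[.378,.329,.09]])[0].astype(int)
cv2.imwrite("pics/s1.png",crop(S,(u,v),40,7))
E
```

```text
time_s: 4.75
tool_pos: [0.3783, 0.3291, 0.0807]
tool_rot: [0.0, 0.051, 0.999, 0.0]
wrist_force: [-0.5, 0.3, 1.0]
finger_gap: 0.0858
grasp_force: 0.0
```

View pics/s1.png

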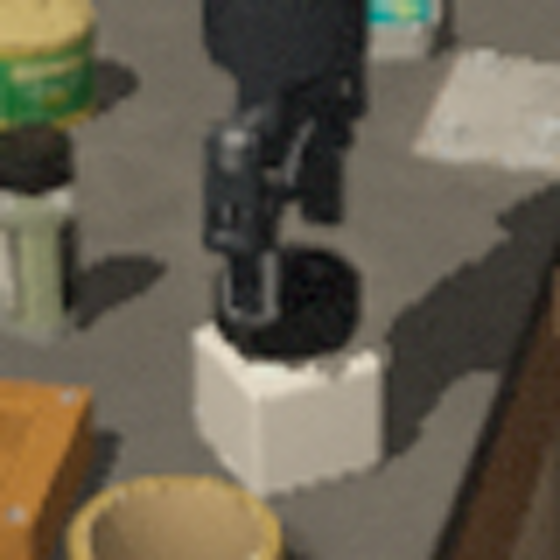

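```bash
python3 -m creep '[[0,0,0,0,0,0],[0,0,0,0,0,0],[0,0,0,0,0,0],[0,0,0,0,0,0],[0,0,0,0,0,0],[0,0,0,0,0,0],[0,0,0,0,0,0],[0,0,0,0,0,0]]' 0 60
python3 - <<'E'
from h import *
from station import imaging
S=imaging.snapshot("side")
u,v=proj(S,[[.378,.329,.09]])[0].astype(int)
cv2.imwrite("pics/s2.png",crop(S,(u,v),40,7))
E
```

```text
time_s: 5.6
tool_pos: [0.3789, 0.3301, 0.0814]
tool_rot: [0.001, 0.05, 0.999, 0.002]
wrist_force: [-0.6, 1.4, 6.7]
finger_gap: 0.0613
grasp_force: 63.1
```

View pics/s2.png

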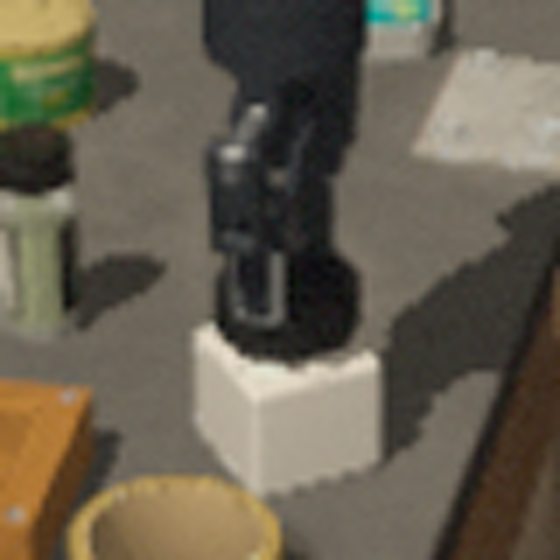

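```bash
python3 -m creep '[[0,0,-0.5,0,0,0],[0,0,-1,0,0,0],[0,0,-1,0,0,0],[0,0,-1,0,0,0],[0,0,-0.8,0,0,0],[0,0,0,0,0,0],[0,0,0,0,0,0],[0,0,0,0,0,0]]'
cat > f2.py <<'E'
from h import *
from station import imaging,arm
from scipy.optimize import least_squares
import sys
o=arm.get_obs(); t=o["tool_pos"]; print(t,o["joint_pos"])
w,x,y,z=o["tool_rot"]; print("euler tool",R.from_quat([x,y,z,w]).as_matrix())
T=imaging.snapshot("top");S=imaging.snapshot("side")
u0,v0=proj(S,[[t[0],t[1],t[2]-.04]])[0].astype(int)
g=S["pixels"].astype(float); A=((g.min(2)>110)&(g.max(2)-g.min(2)<60)).astype(np.uint8)
W=np.zeros_like(A); W[v0-32:v0+40,u0-30:u0+30]=A[v0-32:v0+40,u0-30:u0+30]
n,lab,st,_=cv2.connectedComponentsWithStats(W); k=1+np.argmax(st[1:,4]); ms=lab==k; print("white",ms.sum(),st[k])
def c(p):
    x,y,z,a=p
    return np.abs(np.clip(sil(S,[box(x,y,a,.068,z-.060,z)])-sil(S,[lid(x,y,.3,z+.0095)]),0,1)-ms).sum()
best=None
for a in np.arange(.3,1.2,.1):
    p=np.array([t[0],t[1],t[2]-.021,a]); r=minimize(lambda q:c([q[0],q[1],q[2],q[3]])+40*((q[0]-t[0])**2+(q[1]-t[1])**2+(q[2]-p[2])**2)/.004**2/10,p,method="Nelder-Mead",options=dict(initial_simplex=np.r_[[p],p+np.diag([.006,.006,.006,.1])]))
    print(r.x,r.fun)
    if best is None or r.fun<best.fun: best=r
J=best.x
cr=lambda s,p:crop(s,tuple(proj(s,[[J[0],J[1],J[2]]])[0].astype(int)),28,7,p)
P=[box(J[0],J[1],J[3],.068,J[2]-.06,J[2])]
cv2.imwrite("pics/"+sys.argv[1],np.hstack([cr(S,()),cr(S,P)]))
E
python3 f2.py l1.png
```

```text
time_s: 6.45
tool_pos: [0.3773, 0.3279, 0.1648]
tool_rot: [-0.001, 0.051, 0.999, -0.001]
wrist_force: [-0.4, 0.8, -4.9]
finger_gap: 0.0609
grasp_force: 66.6
[0.3773 0.3279 0.1648] [-0.8492  0.2665  0.044   1.9669 -0.0147  0.9106  0.6716]
euler tool [[-0.9949  0.1012 -0.0014]
 [ 0.1012  0.9949 -0.0015]
 [ 0.0013 -0.0016 -1.    ]]
white 508 [324 226  28  25 508]
[0.3782 0.3266 0.1452 0.5451] 61.194585723309466
[0.378  0.3271 0.1452 0.5289] 61.97311869613085
[0.3782 0.3269 0.1455 0.5402] 60.31678204318976
[0.3779 0.328  0.1461 0.5354] 61.6387130994816
[0.3779 0.3283 0.1463 0.5374] 62.15224456817667
[0.3782 0.327  0.1455 0.5402] 60.316764452822355
[0.3779 0.3275 0.1458 0.5312] 61.53501093722028
[0.3791 0.3245 0.1441 0.5509] 62.868698186893454
[0.3781 0.327  0.1455 0.5348] 61.04942083000102
```

View pics/l1.png

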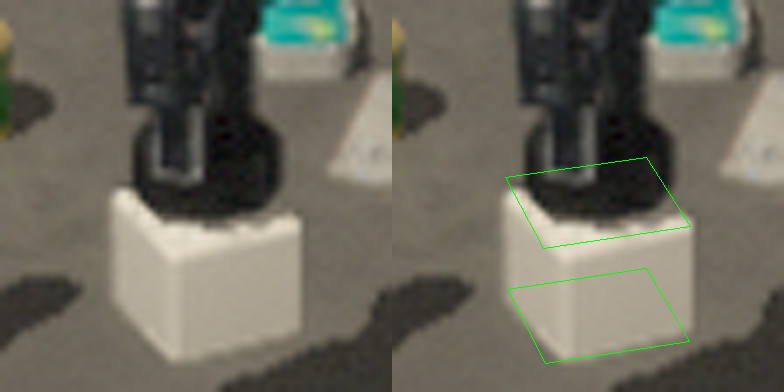

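```bash
cat > f3.py <<'E'
from h import *
from station import imaging,arm
from scipy.optimize import least_squares
def corners(pts,c0,w,k,t,yaw0):
    S=imaging.snapshot("side"); q=np.array(pts)/k+np.array(c0)-w
    def f(p,full=1):
        x,y,z,a,s=p; c=lambda i,zz:[x+s/2**.5*np.cos(a+np.pi/4+i*np.pi/2),y+s/2**.5*np.sin(a+np.pi/4+i*np.pi/2),zz]
        e=(proj(S,[c(3+0,z),c(0,z),c(1,z),c(3,z-.06),c(0,z-.06),c(1,z-.06)])-q).ravel()
        return np.r_[e,(x-t[0])/.004,(y-t[1])/.004,(s-.067)/.001]
    r=least_squares(f,[t[0],t[1],t[2]-.02,yaw0,.067]); print("corner fit",r.x,r.fun.round(2)); return r.x
E
python3 - <<'E'
from f3 import *
S=imaging.snapshot("side"); t=arm.get_obs()["tool_pos"]
c0=proj(S,[[.3782,.327,.1455]])[0].astype(int)
for y in(.5,.8): corners([(112,190),(178,260),(300,218),(112,297),(178,360),(300,333)],c0,28,7,t,y)
T=imaging.snapshot("top"); print(proj(T,[t]))
E
```

```text
corner fit [0.376  0.327  0.1434 0.74   0.0665] [-0.58 -0.23 -0.58 -1.08  0.73 -0.05 -0.21  0.54 -0.36  1.1   0.64 -0.19
 -0.38 -0.28 -0.51]
corner fit [0.376  0.327  0.1434 0.74   0.0665] [-0.58 -0.23 -0.58 -1.08  0.73 -0.05 -0.21  0.54 -0.36  1.1   0.64 -0.19
 -0.38 -0.28 -0.51]
[[222.2476 239.4294]]
```

```bash
python3 -m creep '[[-0.4,-0.0,0,0,0,0],[-0.833,0.644,0,0,0,0],[-0.833,0.644,0,0,0,0],[-0.833,0.644,0,0,0,0],[-0.833,0.644,0,0,0,0],[-0.833,0.644,0,0,0,0],[-0.833,0.644,0,0,0,0],[-0.833,0.644,0,0,0,0],[-0.433,0.644,0,0,0,0],[0,0,0,0,0,0],[0,0,0,0,0,0]]'
python3 -m creep '[[0,0,0,0,0,-0.92],[0,0,0,0,0,-0.92],[0,0,0,0,0,-0.92],[0,0,0,0,0,-0.92],[0,0,0,0,0,-0.92],[0,0,0,0,0,-0.92],[0,0,0,0,0,-0.92],[0,0,0,0,0,0],[0,0,0,0,0,0],[0,0,0,0,0,0]]'
python3 - <<'E'
from f3 import *
o=arm.get_obs();t=o["tool_pos"];w,x,y,z=o["tool_rot"];print(t,o["joint_pos"],R.from_quat([x,y,z,w]).as_matrix())
S=imaging.snapshot("side");T=imaging.snapshot("top")
c0=proj(S,[[.5205,.417,.1]])[0].astype(int);print(c0)
ct=proj(T,[[.5205,.417,.1]])[0].astype(int);print(ct)
cv2.imwrite("pics/b1.png",np.hstack([crop(S,c0,36,8)]))
cv2.imwrite("pics/b1t.png",crop(T,ct,36,8))
E
```

```text
time_s: 7.85
tool_pos: [0.521, 0.4171, 0.1649]
tool_rot: [-0.0, 0.051, 0.999, -0.001]
wrist_force: [0.4, -0.7, -6.1]
finger_gap: 0.0608
grasp_force: 66.6
time_s: 8.85
tool_pos: [0.5209, 0.4172, 0.1658]
tool_rot: [-0.0, -0.387, 0.922, -0.0]
wrist_force: [-0.4, -0.6, -5.0]
finger_gap: 0.061
grasp_force: 66.6
[0.5209 0.4172 0.1658] [-0.6555  0.5388 -0.1363  1.5423  0.0799  1.066   1.5541] [[-0.7005 -0.7137 -0.    ]
 [-0.7137  0.7005 -0.0002]
 [ 0.0002 -0.0002 -1.    ]]
[286 248]
[201 192]
```

View pics/b1.png

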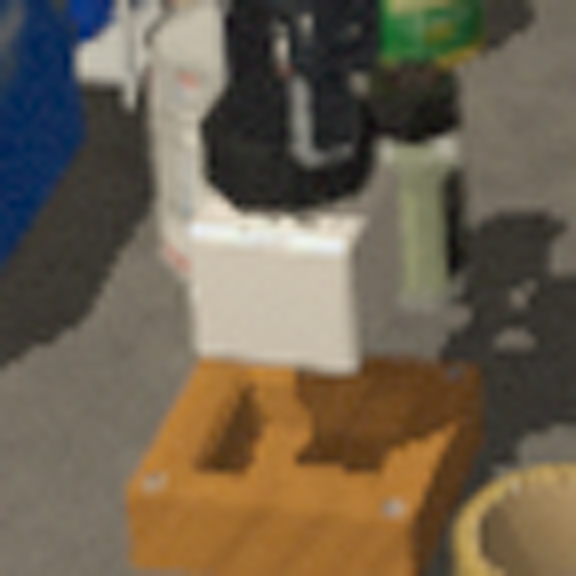

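```bash
cat > f4.py <<'E'
from h import *
from station import imaging,arm
from scipy.ndimage import map_coordinates,gaussian_filter
def field(s,sig):
    g=s["pixels"].astype(float); return [(gaussian_filter(g[:,:,c],sig,order=(0,1)),gaussian_filter(g[:,:,c],sig,order=(1,0))) for c in range(3)]
def score(s,F,edges,off):
    tot=0;n=0
    for a,b in edges:
        t=np.linspace(.08,.92,40)[:,None]; uv=proj(s,np.array(a)*(1-t)+np.array(b)*t)-off
        d=uv[-1]-uv[0]; nn=np.array([-d[1],d[0]])/np.hypot(*d)
        m=sum(np.abs(map_coordinates(gx,[uv[:,1],uv[:,0]],order=1)*nn[0]+map_coordinates(gy,[uv[:,1],uv[:,0]],order=1)*nn[1]) for gx,gy in F)
        L=np.hypot(*d); tot+=np.minimum(m,60).mean()*L; n+=L
    return tot/n
def fit(s,ef,p0,off,st=(.004,.004,.05)):
    p=np.array(p0,float)
    for sig in(2,1.2,.8):
        F=field(s,sig); best=None
        for k in range(6):
            q=p+(np.random.default_rng(k).uniform(-1,1,3)*st if k else 0)
            r=minimize(lambda v:-score(s,F,ef(*v),off),q,method="Nelder-Mead",options=dict(initial_simplex=np.r_[[q],q+np.diag(st)],xatol=1e-5,fatol=1e-4))
            if best is None or r.fun<best.fun: best=r
        p=best.x
    return p,best.fun
def jar_edges(z):
    def f(x,y,a):  # a ~0.07 : +y face = corners 0(+,+),1(-,+)
        c=box(x,y,a,.068,z,z+.06); return [(c[0],c[1]),(c[4],c[5]),(c[0],c[4]),(c[1],c[5])]
    return f
def block_edges(top):
    def f(x,y,a):
        c=box(x,y,a,.115,0,.036); e=[(c[4],c[5]),(c[4],c[7]),(c[5],c[6])]
        return e+([(c[6],c[7])] if top else [(c[0],c[1]),(c[0],c[4]),(c[1],c[5])])
    return f
E
python3 - <<'E'
from f4 import *
S=imaging.snapshot("side");T=imaging.snapshot("top");t=arm.get_obs()["tool_pos"]
for off in(0,.5):
    print(off,"jar S",*fit(S,jar_edges(t[2]-.0811),[t[0],t[1],.07],off),"\n block S",*fit(S,block_edges(0),[.521,.416,.07],off),"\n block T",*fit(T,block_edges(1),[.521,.416,.07],off))
E
```

```text
0 jar S [0.5229 0.4086 0.0744] -55.97509199229565 
 block S [0.5201 0.4159 0.0631] -32.652544557606525 
 block T [0.5218 0.4195 0.1306] -37.478900841479636
0.5 jar S [0.5202 0.411  0.0698] -55.959840686368125 
 block S [0.5175 0.418  0.0606] -32.70558373461615 
 block T [0.5201 0.4178 0.1305] -37.47824639582223
```

Run:
```python
from f4 import *
S=imaging.snapshot("side");T=imaging.snapshot("top")
S0=dict(S,pixels=cv2.imread("pics/side0.png")[:,:,::-1]);T0=dict(T,pixels=cv2.imread("pics/top0.png")[:,:,::-1])
def jS(x,y,a):
    c=box(x,y,a,.068,0,.06) # visible faces: corners 3,0,1
    return [(c[3],c[0]),(c[0],c[1]),(c[7],c[4]),(c[4],c[5]),(c[3],c[7]),(c[0],c[4]),(c[1],c[5])]
def jT(x,y,a):
    c=box(x,y,a,.068,0,.06); m=lambda p,q,f:np.array(p)*(1-f)+np.array(q)*f
    e=[]
    for i,k in((4,7),(5,6),(7,4),(6,5),(7,6),(5,4)): e.append((c[i],m(c[i],c[k],.3)))
    return e
def lT(x,y,a):
    c=lid(x,y,a,.0695)[8:]; return [(c[i],c[(i+1)%8]) for i in range(8)]
for off in(0,.5):
    print(off)
    for n,s,f,p in(("jar S",S0,jS,[.378,.329,.74]),("jar T",T0,jT,[.378,.328,.7]),("lid T",T0,lT,[.378,.328,-.1]),("block S",S0,block_edges(0),[.521,.416,.07]),("block T",T0,block_edges(1),[.521,.416,.07])): print(n,*fit(s,f,p,off))
t=arm.get_obs()["tool_pos"]
for z in(-.084,-.081,-.078,-.075,-.072): print(z,*fit(S,jar_edges(t[2]+z),[t[0],t[1],.07],0))
```

```text
0
jar S [0.3798 0.3208 0.7712] -49.503755520089044
jar T [0.3802 0.3319 0.6571] -47.67096969422621
lid T [ 0.3798  0.3294 -0.0435] -53.59273901950925
block S [0.5211 0.4157 0.0769] -37.042044870479195
block T [0.5236 0.4198 0.0563] -51.84004908971519
0.5
jar S [0.3775 0.3231 0.7712] -49.4773371179826
jar T [0.3787 0.3303 0.657 ] -47.7085128003724
lid T [ 0.3783  0.3278 -0.0435] -53.60819992243347
block S [0.5185 0.4178 0.0751] -37.050439343655306
block T [0.5219 0.418  0.0561] -51.849029408229924
-0.084 [0.5246 0.4043 0.0705] -55.89230157333121
-0.081 [0.5228 0.4089 0.0729] -55.91999497479219
-0.078 [0.5204 0.4135 0.061 ] -55.912514707542734
-0.075 [0.5182 0.418  0.05  ] -55.87497563823798
-0.072 [0.5161 0.4225 0.0431] -55.80803986510709
```

```bash
python3 -m creep '[[0,0,0.8,0,0,0],[0,0,0.8,0,0,0],[0,0,0.4,0,0,0],[0,0,0.2,0,0,0],[0,0,0,0,0,0],[0,0,0,0,0,0]]'
python3 -m creep '[[0,0,0.1,0,0,0],[0,0,0.1,0,0,0],[0,0,0.1,0,0,0],[0,0,0,0,0,0]]'
```

```text
time_s: 9.75
tool_pos: [0.5212, 0.4178, 0.1222]
tool_rot: [0.0, -0.388, 0.922, 0.0]
wrist_force: [-0.1, 0.5, -4.4]
finger_gap: 0.0611
grasp_force: 66.7
time_s: 10.15
tool_pos: [0.5208, 0.4174, 0.1155]
tool_rot: [-0.0, -0.388, 0.921, -0.0]
wrist_force: [-0.9, 0.3, -4.9]
finger_gap: 0.0606
grasp_force: 66.6
```

```bash
python3 -m creep '[[0,0,0.1,0,0,0],[0,0,0.1,0,0,0],[0,0,0,0,0,0]]'; python3 -m creep '[[0,0,0.1,0,0,0],[0,0,0.1,0,0,0],[0,0,0,0,0,0]]'
```

```text
time_s: 10.45
tool_pos: [0.5208, 0.4174, 0.1114]
tool_rot: [-0.0, -0.388, 0.921, -0.0]
wrist_force: [0.8, 0.0, -4.9]
finger_gap: 0.0607
grasp_force: 66.6
time_s: 10.75
tool_pos: [0.5208, 0.4174, 0.1074]
tool_rot: [-0.0, -0.388, 0.921, -0.0]
wrist_force: [0.2, 0.6, -4.3]
finger_gap: 0.0607
grasp_force: 66.6
```

```bash
python3 -m creep '[[0,0,0.1,0,0,0],[0,0,0.1,0,0,0],[0,0,0.1,0,0,0],[0,0,0.1,0,0,0],[0,0,0.1,0,0,0],[0,0,0.1,0,0,0],[0,0,0,0,0,0]]'; python3 -m creep '[[0,0,0.1,0,0,0],[0,0,0,0,0,0]]';python3 -m creep '[[0,0,0.07,0,0,0],[0,0,0,0,0,0]]'
```

```text
time_s: 11.45
tool_pos: [0.5208, 0.4174, 0.0954]
tool_rot: [-0.0, -0.388, 0.921, -0.0]
wrist_force: [-0.7, -0.9, -5.4]
finger_gap: 0.0609
grasp_force: 66.6
time_s: 11.65
tool_pos: [0.5209, 0.4175, 0.0936]
tool_rot: [-0.0, -0.388, 0.922, -0.0]
wrist_force: [-1.1, -0.5, -4.6]
finger_gap: 0.0608
grasp_force: 66.6
time_s: 11.85
tool_pos: [0.5209, 0.4176, 0.0923]
tool_rot: [0.0, -0.388, 0.921, 0.0]
wrist_force: [0.5, -0.8, -5.2]
finger_gap: 0.0609
grasp_force: 66.7
```

```bash
python3 -m creep '[[0,0,0.05,0,0,0],[0,0,0,0,0,0]]'; python3 -m creep '[[0,0,0.05,0,0,0],[0,0,0,0,0,0]]';python3 -m creep '[[0,0,0.05,0,0,0],[0,0,0,0,0,0]]'
```

```text
time_s: 12.05
tool_pos: [0.5211, 0.4181, 0.092]
tool_rot: [0.0, -0.389, 0.921, 0.0]
wrist_force: [0.2, -0.1, -0.5]
finger_gap: 0.0609
grasp_force: 67.4
time_s: 12.25
tool_pos: [0.521, 0.4182, 0.0918]
tool_rot: [0.001, -0.389, 0.921, 0.0]
wrist_force: [-3.5, -0.6, 6.5]
finger_gap: 0.061
grasp_force: 68.4
time_s: 12.45
tool_pos: [0.5211, 0.4184, 0.0917]
tool_rot: [0.001, -0.389, 0.921, 0.0]
wrist_force: [-5.4, -2.9, 11.3]
finger_gap: 0.0613
grasp_force: 69.2
```

```bash
cat > m.py <<'E'
from station import arm
import numpy as np
from scipy.spatial.transform import Rotation as R
o=arm.get_obs();w,x,y,z=o["tool_rot"];m=R.from_quat([x,y,z,w]).as_matrix()
print("t %.2f yaw %.4f tq %s F %s j7 %.3f eff7 %.3f gap %.4f tool %s"%(o["time_s"],np.arctan2(m[1,1],m[0,1]),np.round(o["ft_torque"],3),np.round(o["wrist_force"],1),o["joint_pos"][6],o["effort"][6],o["finger_gap"],o["tool_pos"].round(4)))
E
python3 -m creep '[[0,0,-0.03,0,0,0],[0,0,0,0,0,0]]' >/dev/null; python3 m.py
python3 -m creep '[[0,0,0,0,0,0.25],[0,0,0,0,0,0.25],[0,0,0,0,0,0]]'>/dev/null; python3 m.py
python3 -m creep '[[0,0,0,0,0,0.25],[0,0,0,0,0,0.25],[0,0,0,0,0,0]]'>/dev/null; python3 m.py
python3 -m creep '[[0,0,0,0,0,0.25],[0,0,0,0,0,0.25],[0,0,0,0,0,0]]'>/dev/null; python3 m.py
```

```text
t 12.65 yaw 2.3688 tq [-0.405  0.757  0.056] F [-4.1 -0.8  8.2] j7 1.544 eff7 -0.002 gap 0.0610 tool [0.5211 0.4182 0.0917]
t 12.95 yaw 2.2983 tq [-0.488  0.758  0.295] F [-3.7 -1.3  8.3] j7 1.484 eff7 -0.593 gap 0.0608 tool [0.521  0.4183 0.0918]
t 13.25 yaw 2.2289 tq [-0.525  0.775  0.373] F [-4.4 -1.5  7.5] j7 1.424 eff7 -0.724 gap 0.0607 tool [0.521  0.4182 0.0917]
t 13.55 yaw 2.1591 tq [-0.527  0.769  0.316] F [-3.1 -1.2  7.9] j7 1.364 eff7 -0.723 gap 0.0611 tool [0.521  0.4182 0.0917]
```

```bash
python3 -m creep '[[0,0,0,0,0,0.3],[0,0,0,0,0,0.3],[0,0,0,0,0,0.3],[0,0,0,0,0,0.3],[0,0,0,0,0,0.3],[0,0,0,0,0,0.3],[0,0,0,0,0,0]]'>/dev/null; python3 m.py
python3 -m creep '[[0,0,0,0,0,0.3],[0,0,0,0,0,0.3],[0,0,0,0,0,0.3],[0,0,0,0,0,0.3],[0,0,0,0,0,0.3],[0,0,0,0,0,0.3],[0,0,0,0,0,0]]'>/dev/null; python3 m.py
python3 -m creep '[[0,0,0,0,0,0.2],[0,0,0,0,0,0.2],[0,0,0,0,0,0]]'>/dev/null; python3 m.py
python3 -m creep '[[0,0,0,0,0,0]]'>/dev/null; python3 m.py
```

```text
t 14.25 yaw 1.9075 tq [-0.586  0.736  0.346] F [-3.4 -1.7  7.9] j7 1.148 eff7 -0.799 gap 0.0607 tool [0.521  0.4182 0.0917]
t 14.95 yaw 1.6563 tq [-0.745  0.834  0.359] F [-4.3 -2.4  8.1] j7 0.933 eff7 -0.798 gap 0.0613 tool [0.5209 0.4181 0.0917]
t 15.25 yaw 1.6009 tq [-0.641  0.882  0.358] F [-3.7 -2.2  8.1] j7 0.886 eff7 -0.649 gap 0.0611 tool [0.5209 0.4181 0.0917]
t 15.35 yaw 1.6017 tq [-0.675  0.925  0.375] F [-3.9 -2.2  8.7] j7 0.887 eff7 -0.371 gap 0.0607 tool [0.521  0.4181 0.0917]
```

```bash
for i in 1 2 3; do python3 -m creep '[[0,0,0,0,0,0.25],[0,0,0,0,0,0.25],[0,0,0,0,0,0.25],[0,0,0,0,0,0],[0,0,0,0,0,0]]'>/dev/null; python3 m.py; done
```

```text
t 15.85 yaw 1.4970 tq [-0.704  0.912  0.358] F [-3.7 -2.4  9.3] j7 0.797 eff7 -0.375 gap 0.0609 tool [0.5209 0.418  0.0917]
t 16.35 yaw 1.3924 tq [-0.727  0.948  0.319] F [-3.5 -1.9  8.8] j7 0.708 eff7 -0.375 gap 0.0607 tool [0.5208 0.418  0.0917]
t 16.85 yaw 1.2876 tq [-0.732  1.025  0.331] F [-4.  -2.7  9.3] j7 0.619 eff7 -0.375 gap 0.0609 tool [0.5208 0.418  0.0917]
```

```bash
python3 -m creep '[[0,0,0,0,0,0.25],[0,0,0,0,0,0.25],[0,0,0,0,0,0.25],[0,0,0,0,0,0],[0,0,0,0,0,0]]'>/dev/null; python3 m.py
```

```text
t 17.35 yaw 1.1829 tq [-0.76   1.107  0.308] F [-5.  -3.2  9. ] j7 0.530 eff7 -0.375 gap 0.0607 tool [0.5208 0.418  0.0917]
```

```bash
python3 -m creep '[[0,0,0,0,0,0.25],[0,0,0,0,0,0.25],[0,0,0,0,0,0.25],[0,0,0,0,0,0],[0,0,0,0,0,0]]'>/dev/null; python3 m.py
python3 -m creep '[[0,0,0,0,0,0.25],[0,0,0,0,0,0.25],[0,0,0,0,0,0.25],[0,0,0,0,0,0],[0,0,0,0,0,0]]'>/dev/null; python3 m.py
python3 -m creep '[[0,0,0,0,0,0.25],[0,0,0,0,0,0.25],[0,0,0,0,0,0.25],[0,0,0,0,0,0],[0,0,0,0,0,0]]'>/dev/null; python3 m.py
```

```text
t 17.85 yaw 1.0783 tq [-0.752  1.107  0.365] F [-3.8 -1.8  9. ] j7 0.441 eff7 -0.375 gap 0.0610 tool [0.5207 0.418  0.0917]
t 18.35 yaw 0.9735 tq [-0.762  1.167  0.401] F [-4.1 -1.2  8.2] j7 0.352 eff7 -0.375 gap 0.0607 tool [0.5207 0.418  0.0917]
t 18.85 yaw 0.8688 tq [-0.78   1.217  0.321] F [-5.1 -2.2  8.5] j7 0.263 eff7 -0.374 gap 0.0611 tool [0.5206 0.418  0.0916]
```

```bash
python3 -m creep '[[0,0,0,0,0,0.25],[0,0,0,0,0,0.25],[0,0,0,0,0,0.25],[0,0,0,0,0,0],[0,0,0,0,0,0]]'>/dev/null; python3 m.py
python3 -m creep '[[0,0,0,0,0,0.25],[0,0,0,0,0,0.25],[0,0,0,0,0,0.25],[0,0,0,0,0,0],[0,0,0,0,0,0]]'>/dev/null; python3 m.py
python3 -m creep '[[0,0,0,0,0,0.25],[0,0,0,0,0,0.25],[0,0,0,0,0,0.25],[0,0,0,0,0,0],[0,0,0,0,0,0]]'>/dev/null; python3 m.py
```

```text
t 19.35 yaw 0.7640 tq [-0.681  1.272  0.339] F [-4.8 -2.4 10.1] j7 0.174 eff7 -0.375 gap 0.0611 tool [0.5206 0.418  0.0917]
t 19.85 yaw 0.6595 tq [-0.704  1.354  0.383] F [-5.1 -2.2  9.9] j7 0.086 eff7 -0.417 gap 0.0608 tool [0.5205 0.4181 0.0916]
t 20.35 yaw 0.5549 tq [-0.671  1.358  0.434] F [-4.2 -2.2  9.6] j7 -0.003 eff7 -0.462 gap 0.0610 tool [0.5204 0.4181 0.0916]
```

```bash
python3 -m creep '[[0,0,0,0,0,0.25],[0,0,0,0,0,0.25],[0,0,0,0,0,0.25],[0,0,0,0,0,0],[0,0,0,0,0,0]]'>/dev/null; python3 m.py
python3 -m creep '[[0,0,0,0,0,0.2],[0,0,0,0,0,0.2],[0,0,0,0,0,0.2],[0,0,0,0,0,0],[0,0,0,0,0,0]]'>/dev/null; python3 m.py
for i in 1 2 3 4; do python3 -m creep '[[0,0,0,0,0,0]]'>/dev/null; python3 m.py; done
```

```text
t 20.85 yaw 0.4505 tq [-0.513  1.385  0.481] F [-5.5 -2.2  9. ] j7 -0.091 eff7 -0.507 gap 0.0611 tool [0.5203 0.4182 0.0915]
t 21.35 yaw 0.3668 tq [-0.563  1.358  0.498] F [-5.3 -1.8  9.1] j7 -0.161 eff7 -0.541 gap 0.0609 tool [0.5204 0.4182 0.0915]
t 21.45 yaw 0.3669 tq [-0.496  1.328  0.531] F [-5.2 -0.9  8.8] j7 -0.161 eff7 -0.514 gap 0.0608 tool [0.5203 0.4182 0.0915]
t 21.55 yaw 0.3668 tq [-0.524  1.379  0.542] F [-4.8 -1.5  8.9] j7 -0.161 eff7 -0.513 gap 0.0608 tool [0.5204 0.4182 0.0915]
t 21.65 yaw 0.3667 tq [-0.559  1.348  0.532] F [-4.4 -2.   9.2] j7 -0.161 eff7 -0.513 gap 0.0608 tool [0.5203 0.4182 0.0915]
t 21.75 yaw 0.3668 tq [-0.477  1.342  0.495] F [-4.7 -3.6  8.9] j7 -0.161 eff7 -0.513 gap 0.0605 tool [0.5204 0.4182 0.0915]
```

```bash
python3 -m creep '[[0,0,0,0,0,0.18],[0,0,0,0,0,0.18],[0,0,0,0,0,0.18],[0,0,0,0,0,0],[0,0,0,0,0,0],[0,0,0,0,0,0],[0,0,0,0,0,0]]'>/dev/null; python3 m.py
for i in 1 2; do python3 -m creep '[[0,0,0,0,0,0]]'>/dev/null; python3 m.py; done
```

```text
t 22.45 yaw 0.2915 tq [-0.517  1.391  0.557] F [-4.7 -2.5  9.2] j7 -0.225 eff7 -0.548 gap 0.0605 tool [0.5203 0.4182 0.0915]
t 22.55 yaw 0.2915 tq [-0.486  1.362  0.57 ] F [-4.8 -1.   8.7] j7 -0.225 eff7 -0.548 gap 0.0606 tool [0.5204 0.4182 0.0915]
t 22.65 yaw 0.2914 tq [-0.509  1.373  0.511] F [-4.7 -1.8  8.1] j7 -0.225 eff7 -0.548 gap 0.0610 tool [0.5204 0.4182 0.0915]
```

```bash
python3 -m creep '[[0,0,0,0,0,0],[0,0,0,0,0,0],[0,0,0,0,0,0],[0,0,0,0,0,0],[0,0,0,0,0,0],[0,0,0,0,0,0],[0,0,0,0,0,0]]' 1; python3 m.py
python3 -m creep '[[0,0,-0.3,0,0,0],[0,0,-0.5,0,0,0],[0,0,-1,0,0,0],[0,0,-1,0,0,0],[0,0,-1,0,0,0],[0,0,-1,0,0,0],[0,0,-1,0,0,0],[0,0,-1,0,0,0],[0,0,0,0,0,0],[0,0,0,0,0,0]]'
python3 - <<'E'
from f4 import *
S=imaging.snapshot("side")
for n,f,p in(("jar",jar_edges(.010),[.5205,.416,.07]),): print(n,*fit(S,f,p,0))
c0=proj(S,[[.5205,.417,.08]])[0].astype(int)
cv2.imwrite("pics/e1.png",crop(S,c0,36,8))
E
```

```text
time_s: 23.35
tool_pos: [0.521, 0.4176, 0.09]
tool_rot: [0.0, 0.598, 0.802, 0.0]
wrist_force: [1.3, -0.1, 0.3]
finger_gap: 0.0853
grasp_force: 0.0
t 23.35 yaw 0.2895 tq [-0.042  0.01  -0.006] F [ 1.3 -0.1  0.3] j7 -0.226 eff7 -0.000 gap 0.0853 tool [0.521  0.4176 0.09  ]
time_s: 24.35
tool_pos: [0.5211, 0.4177, 0.2268]
tool_rot: [0.0, 0.598, 0.802, 0.001]
wrist_force: [-0.2, 0.4, -1.3]
finger_gap: 0.0855
grasp_force: 0.0
jar [0.5297 0.3901 0.047 ] -55.365889875525326
```

View pics/e1.png

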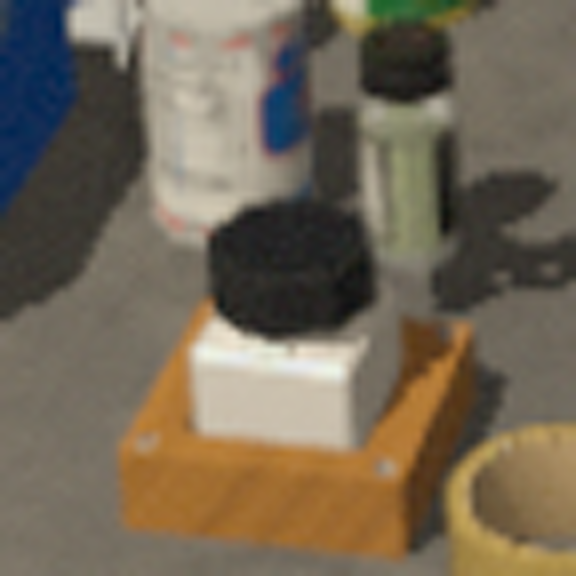

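The picture shows the jar standing level in the block: its lid is at about (290,265), its shoulder at about (275,350), and it meets the block top at about (270,440). The pepper jar, tins and tape roll in view are where they were.

```bash
python3 -c "
from station import arm
print(arm.close_job())"
```

```text
the job is handed in; nothing more can be done
None
```

The jar is fully down in the block's pocket with its lid screwed to about 0.55 N m, the gripper is clear, no bystander appears to have moved, and the job was handed in at about 24 s.

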